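# Third hand at the assembly jig: press a module against the sprung stop

### The job

Be a third hand at the assembly jig: first lift out the little jar of screws that stands in the way and stand it upright on the bare desk, off the jig. Then, with the module lying flat on the jig plate, bring its end squarely and centrally against the rubber pad of the sprung stop and press gently until the stop is pushed back about half of its travel (about 10 newtons). Finish while still holding it there with that steady push, without letting go, so that a colleague can fasten it; leave the other things on the desk alone.

Things in the scene. Friction and masses are not known exactly. Their poses are not given: they have to be found in the camera images.
- jig: The jig: an aluminium plate 130 (its x) x 340 (its y) x 10 mm thick, fixed to the desk. Origin: centre of the plate's underside, on the desk. Its +y axis is the pressing direction: at its +y end stands the fixed spring housing, 100 (x) x 35 (y) mm, top 52 mm above the desk, from 135 to 170 mm along y. The sprung stop is in front of it. The rest of the plate is flat and bare, with no guide rails, apart from the module and the jar standing on it.
- stop (a joint): How far the sprung stop has been pushed back along the jig's +y, in m: 0 at rest, 0.016 at its end stop. It is a spring: it takes about 4.4 N to start moving, and 0.7 N more for every mm: about 10 N at 0.008 (half), 15.6 N at 0.016. It springs back when let go. The open gap between the stop's steel plate and the housing is 16 mm at rest, 8 mm at half travel.
- pad_face (a point): Centre of the face of the rubber pad that the module is pressed against; it moves with the stop. At rest it is 100 mm along the jig's +y from the jig's origin, at x = 0 of the jig, 28 mm above the desk. Axes as the jig's; the face looks along the jig's -y. The pad is 46 mm wide (x), as wide as the module, and reaches from 11 to 45 mm above the desk; behind it is a steel backing plate 70 mm wide and 11 mm thick.
- module_center (a point): Centre of the loose module, a grey plastic box 46 (its x) x 70 (its y) x 40 mm high with two black terminal rows along the edges of its top; 0.15 to 0.31 kg. It stands on the jig plate, so its centre is 30 mm above the desk. It starts near the jig's -y end, a little askew and off the centre line; either of its 46 mm wide ends may meet the pad, one faces it from the start. Its own y axis runs along its 70 mm length, z up.
- jar_center (a point): Centre (half-way up) of a closed clear jar of screws with a white lid, upright, 44 mm in diameter, 60 mm high, about 0.12 kg. It starts standing on the jig plate between the module and the pad, centre 40 mm above the desk; standing on the desk its centre is 30 mm up. z axis: up through the lid.
- screwdriver: Screwdriver lying on the desk beyond the jig, 190 mm long along its x axis, handle 30 mm thick at most. Origin: middle of its underside. Leave alone.
- mouse: Computer mouse on the desk beyond the jig, 105 (x) x 60 (y) x 26 mm. Origin: centre of its underside. Leave alone.
- tray: Clear, open plastic tray of small parts on the desk to the right of the jig, 130 (x) x 180 (y) x 55 mm. Origin: centre of its underside. Leave alone.
- terminals: White terminal strip on the desk to the left of the jig, 18 (x) x 60 (y) x 20 mm. Origin: centre of its underside. Leave alone.

How it is judged:
On the way:
1. the jar stands upright on the desk, off the jig, let go (height (world z) of jar_center between 0.024 and 0.036 m and angle between jar_center's own z axis and vertical below 0.12 rad and contact force between the fingers and jar below 0.2 N and linear speed of jar below 0.02 m/s), for 0.2 s.
At the end, for the whole second after the job is handed in: Jar upright on the desk, let go, at rest. Module flat on the plate (4 mm, 3.4 deg), square to the pad (4 deg), centred (7 mm), at rest, pressed by the fingers against the pad with 6 to 14 N, stop pushed back 2 to 14.5 mm; the robot does not touch the pad (all of step 1 and contact force between module and stop between 6 and 14 N and value of joint stop between 0.002 and 0.0145 m and contact force between the fingers and module above 2 N and x of module_center in the frame of pad_face between -0.007 and 0.007 m and z of module_center in the frame of jig between 0.026 and 0.034 m and angle between module_center's own z axis and vertical below 0.06 rad and angle between the y axis of module_center and the y axis of jig, either way round below 0.07 rad and linear speed of module below 0.01 m/s and contact force between the arm and stop below 0.3 N); the arm keeps its last pose, push and grip.
It fails at once if the pad was rammed: more than 25 N (contact force between anything else and stop above 25 N).
It fails at once if the jar was tipped over (angle between jar_center's own z axis and vertical above 0.7 rad).
It fails at once if a bystander was disturbed (moved more than 20 mm) (distance of any of screwdriver, mouse, tray, terminals from where it was at the start of the episode above 0.02 m).
It also fails if it takes over 54 s, if anything falls off the work surface, if the arm or the gripper's body presses on something with over 40 N, if the wrist force passes 120 N, or if a joint passes its speed limit or range.

### The arm

A 7-joint arm with a two-finger parallel gripper is mounted at the origin on the work surface. World frame = base frame: x ahead of the robot, y to its left, z up, the work surface at z = 0. Lengths are in m, angles in rad, forces in N, time in s.
With the tool pointing down it reaches from about 0.4 to 0.85 m from the base axis. Payload 4.4 kg.
Tool frame: the origin (TCP) lies at the very end of the fingers, on their centre line; the grasp point (between the pads) lies 19 mm behind it (arm.grasp_offset is the distance from the TCP to the grasp point, in m); x points along the fingers, y is the direction in which the jaws open and shut, and the axes are right-handed (so a half turn about x gives the same grasp; the last joint's range is limited). The gripper opens to 94 mm and grips with 3 to 60 N. Pads are 16 mm wide; open, the fingers measure 119 mm over their backs; the gripper's body (75 mm by 177 mm) begins 78 mm behind the grasp point.
Start: joints at [-1.376, 0.628, 0.038, 1.517, -0.027, 0.996, -0.02], TCP at [0.168, 0.628, 0.205] pointing down, gripper open.
Joint ranges: [-3.06, 3.06], [-0.37, 2.12], [-1.25, 1.32], [0.18, 2.47], [-1.1, 4.24], [0.23, 1.98], [-2.94, 2.94]. Speed limits (rad/s): [2.57, 2.57, 3.14, 3.14, 3.14, 3.14, 3.14].

### API

Orientations are given as a 3x3 rotation matrix whose columns are the frame's x, y, z axes.
In Python, from cell import status, grab_frame, arm gives the robot as it stands.
- The arm moves only by the tool play_rows, never from a script. Its argument "steps" is a list of rows, each an object of numbers: "dx", "dy", "dz": the shift along the tool's x, y, z in mm; "ax", "ay", "az": the turn, a rotation vector about the tool's x, y, z in rad. In form: [{"dx": .., "dy": .., "dz": .., "ax": .., "ay": .., "az": ..}, ...]. A call has exactly 8 rows; each row is the pose to reach, as a shift and turn from the pose commanded when the call began, along the tool's axes at that moment; what a row does not reach only later rows make up. A row lasts 1/12 s, in which the tool goes at most 41.7 mm and 7.16 degrees, less where a joint would pass 70% of its speed; a pose out of reach is approached as far as the arm can. A call with a gripper value outside its range is refused whole. "fingers" is the finger opening in mm, from 0 to 94, set as the call begins (left out, the last holds). The fingers move at their own pace and stop on an object; "grip_force" is the grip in N (left out, the last holds). Time passes only in rows, so rows that repeat a pose let the fingers close, or fill a call up. It gives the time, the measured TCP pose, the force and the opening at its end, in the units of the state.
- status.observe(): the state, without advancing time (a new reading comes with each control period).
- grab_frame(name): name is "scene" or "top" or "wrist"; returns a dict with "pixels" (384x512x3 uint8, red, green, blue), "vertical_fov" (degrees; the focal length in pixels is half the picture's height over the tangent of half this angle, whatever the lens; pixels are square), "cx", "cy" (the principal point, pixels), "extrinsics" (4x4, takes a point from world to camera coordinates). Camera axes: x right, y up, looking along -z (the intrinsics and any distortion apply to the point x, -y, -z); pixel columns grow to the right and rows downward; lengths in m; the calibration is good to about 2 mm. A picture is of the moment at which its call begins. There is no depth.
- arm.job_done(): hands the job in, once; it reports no verdict.
The state is a dict: "clock": time; "joints": joint angles; "joint_velocities": joint speeds; "joint_torque": joint torques, N m; "ee_pos": TCP position; "eef_rot": TCP orientation; "contact_force": force on the tool from outside, world axes, zero at the start; "torque": the same for the moment, N m; "width": finger opening in m.
Only numpy, scipy, OpenCV 4.12 (cv2) and the standard library are available. Lean on these libraries where they do the work, as an engineer would, in place of code of your own. Each camera call takes 0.05 s, during which the arm holds its last target.

## Working session

There is one attempt and no reset: what is moved stays moved. The work goes in short steps, Python scripts to look and compute and a tool call to move; the robot and the scene stay as the last step left them, time stands still between calls to the robot, and variables do not carry over. Pictures are saved under pics/ and viewed, and the job is handed in when it is done.

Besides the shell and the picture viewer there is one more tool, called after "Request:" by a JSON object that holds its "op" and its "data", one argument or row to a line. play_rows: Moves the arm, as the interface text tells. Its arguments: {"type":"object","properties":{"steps":{"type":"array"},"fingers":{"type":"number"},"grip_force":{"type":"number"}},"required":["steps"]}

```bash
ls; mkdir -p pics; python3 - <<'E'
from cell import status, grab_frame, arm
import cv2,numpy as np
np.set_printoptions(precision=4,suppress=True)
for n in ["scene","top","wrist"]:
    f=grab_frame(n); cv2.imwrite(f"pics/{n}0.png",f["pixels"][:,:,::-1])
    print(n,f["vertical_fov"],f["cx"],f["cy"],[k for k in f]); print(f["extrinsics"])
s=status.observe();print(s["clock"],s["ee_pos"],s["eef_rot"],s["contact_force"],s["width"])
E
```

```text
pics
scene 46.268675719882374 249.7956515714057 191.00942712819185 ['pixels', 'vertical_fov', 'cx', 'cy', 'extrinsics']
[[-0.4426  0.8967  0.0075  0.2816]
 [-0.683  -0.3426  0.6451  0.4007]
 [ 0.581   0.2804  0.7641 -1.5399]
 [ 0.      0.      0.      1.    ]]
top 50.06110376316155 256.66493082200856 197.377395443603 ['pixels', 'vertical_fov', 'cx', 'cy', 'extrinsics']
[[ 0.0579 -0.9983 -0.0009 -0.0439]
 [ 0.9723  0.0562  0.2268 -0.6392]
 [-0.2264 -0.014   0.9739 -1.2123]
 [ 0.      0.      0.      1.    ]]
wrist 60.86442792967637 259.1891464137684 195.22218911249337 ['pixels', 'vertical_fov', 'cx', 'cy', 'extrinsics']
[[ 0.2579  0.9662 -0.0013 -0.6489]
 [-0.9376  0.2499 -0.2417  0.0258]
 [-0.2332  0.0635  0.9704 -0.3907]
 [ 0.      0.      0.      1.    ]]
0.15 [0.1675 0.6276 0.2048] [[-0.0003  0.2579  0.9662]
 [-0.0013  0.9662 -0.2579]
 [-1.     -0.0014  0.    ]] [0.5029 0.5078 0.0987] 0.09398189875089821
```

View pics/scene0.png

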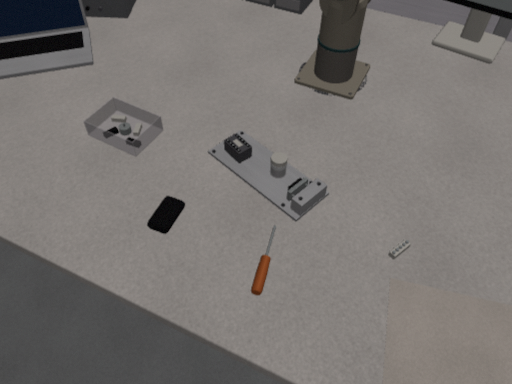

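View pics/top0.png

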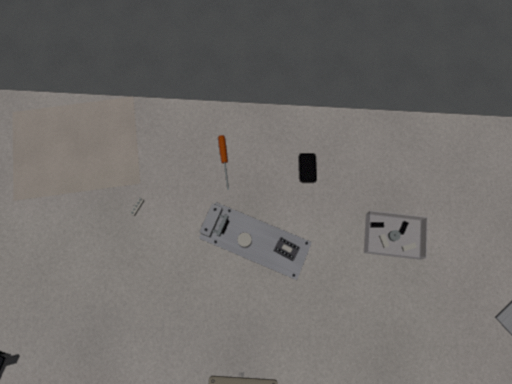

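View pics/wrist0.png

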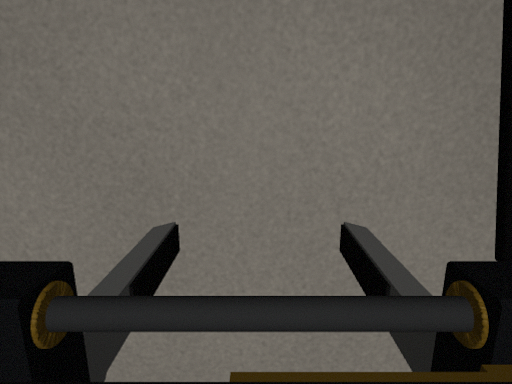

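```bash
cat > h.py <<'E'
import numpy as np,cv2
np.set_printoptions(precision=4,suppress=True)
def K(f):
    F=f["pixels"].shape[0]/2/np.tan(np.radians(f["vertical_fov"])/2)
    return F
def ray(f,px):
    E=f["extrinsics"];F=K(f)
    d=np.array([(px[0]-f["cx"])/F,-(px[1]-f["cy"])/F,-1.])
    R=E[:3,:3];return -R.T@E[:3,3],R.T@d
def onz(f,px,z):
    o,d=ray(f,px);return o+d*(z-o[2])/d[2]
def proj(f,p):
    E=f["extrinsics"];c=E[:3,:3]@np.asarray(p)+E[:3,3];F=K(f)
    return np.array([f["cx"]+F*c[0]/-c[2],f["cy"]-F*c[1]/-c[2]])
def crop(f,x0,y0,x1,y1,s,name):
    im=f["pixels"][y0:y1,x0:x1,::-1]
    im=cv2.resize(im,None,fx=s,fy=s,interpolation=cv2.INTER_CUBIC)
    im=np.clip(im.astype(float)*1.4,0,255).astype(np.uint8)
    cv2.imwrite(name,im)
E
python3 - <<'E'
from h import *
from cell import grab_frame
f=grab_frame("top");crop(f,190,195,320,285,6,"pics/top1.png")
f=grab_frame("scene");crop(f,200,125,335,220,5.9,"pics/scene1.png")
E
```

```text
(no output)
```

View pics/top1.png

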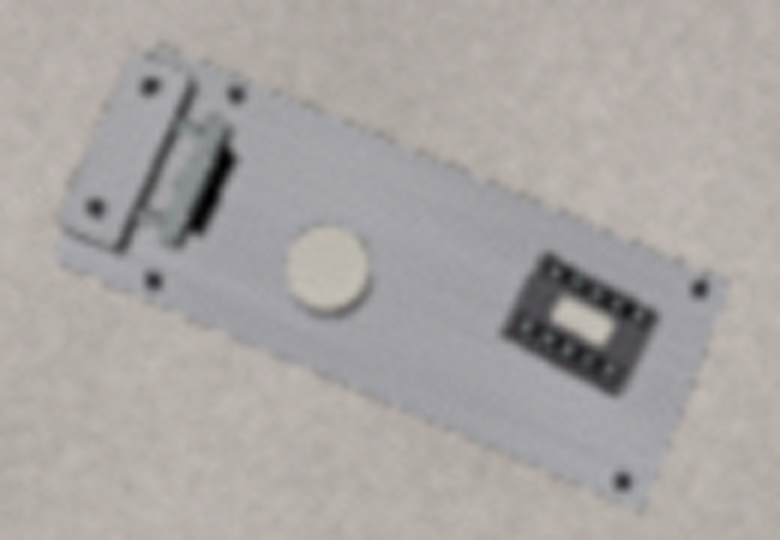

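View pics/scene1.png

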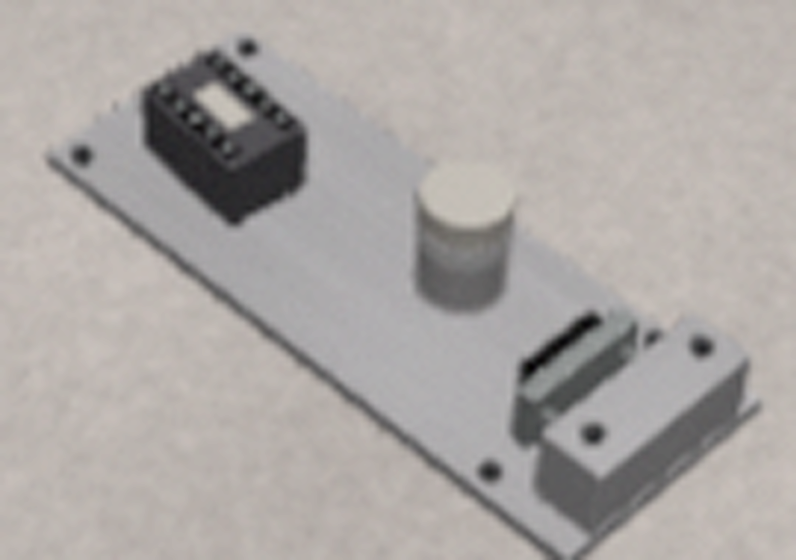

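```bash
cat > meas.py <<'E'
from h import *
from cell import grab_frame
f=grab_frame("top")
def P(x,y,z): return onz(f,((x+.5)/6-.5+190,(y+.5)/6-.5+195),z)
im=f["pixels"].astype(int)
b=im[:,:,2]-im[:,:,0]
sub=np.zeros(b.shape,np.uint8); sub[190:290,190:330]=1
m=((b>-3)&(sub>0)).astype(np.uint8)
m=cv2.morphologyEx(m,cv2.MORPH_OPEN,np.ones((3,3)));m=cv2.morphologyEx(m,cv2.MORPH_CLOSE,np.ones((9,9)))
cs,_=cv2.findContours(m,cv2.RETR_EXTERNAL,cv2.CHAIN_APPROX_NONE);c=max(cs,key=cv2.contourArea)
# map contour to plane z=.01, then rect
w=np.array([onz(f,p[0],.01)[:2] for p in c],np.float32)
r=cv2.minAreaRect(w*1000);print("plate rect mm",r)
print("corner -y far/near",P(725,275,.01),P(640,505,.01))
holes=[P(236,94,.01),P(153,281,.01),P(700,289,.01),P(623,482,.01)];print("holes",np.array(holes),np.mean(holes,axis=0))
mc=[P(*q,.05) for q in [(545,252),(660,318),(622,396),(502,332)]]
print("module",np.array(mc),np.mean(mc,axis=0));
for i in range(4): print(np.linalg.norm(mc[i]-mc[(i+1)%4]))
print("jar",P(328,270,.07))
print("housing",P(188,72,.052),P(122,250,.052),P(150,86,.052),P(95,207,.052))
print("tray etc",onz(f,(395,235),0),onz(f,(308,168),0),onz(f,(138,207),0),onz(f,(223,160),0))
E
python3 meas.py
```

```text
plate rect mm ((517.2039794921875, -4.35211181640625), (347.05364990234375, 131.51882934570312), 70.33651733398438)
corner -y far/near [ 0.5239 -0.1863  0.01  ] [ 0.4007 -0.1453  0.01  ]
holes [[ 0.6072  0.0819  0.01  ]
 [ 0.503   0.1187  0.01  ]
 [ 0.5157 -0.1731  0.01  ]
 [ 0.412  -0.1359  0.01  ]] [ 0.5095 -0.0271  0.01  ]
module [[ 0.5252 -0.0877  0.05  ]
 [ 0.4944 -0.1485  0.05  ]
 [ 0.4534 -0.1304  0.05  ]
 [ 0.4825 -0.0674  0.05  ]] [ 0.4889 -0.1085  0.05  ]
0.06813048722719209
0.04482926291426472
0.06939412515816613
0.04724149180495866
jar [0.5068 0.0234 0.07  ]
housing [0.6093 0.1046 0.052 ] [0.5133 0.1315 0.052 ] [0.6006 0.124  0.052 ] [0.5349 0.1474 0.052 ]
tray etc [ 0.5587 -0.4606  0.    ] [ 0.7691 -0.1724  0.    ] [0.6027 0.3824 0.    ] [0.7808 0.1154 0.    ]
```

```bash
cat > mv.py <<'E'
import sys
from h import *
from cell import status
def go(x,y,z,yaw):  # yaw: azimuth of tool y in deg
    s=status.observe();R=np.array(s["eef_rot"]);p=np.array(s["ee_pos"])
    a=np.radians(yaw);Y=np.array([np.cos(a),np.sin(a),0]);X=np.array([0,0,-1.]);T=np.c_[X,Y,np.cross(X,Y)]
    d=R.T@(np.array([x,y,z])-p)*1000
    rv=cv2.Rodrigues(R.T@T)[0].ravel()
    print("t",round(s["clock"],2),"pos",p,"yaw",np.degrees(np.arctan2(R[1,1],R[0,1])),"f",np.array(s["contact_force"]),"w",s["width"],"q",np.array(s["joints"]))
    print("d",d.round(1),"a",rv.round(4))
if __name__=="__main__": go(*map(float,sys.argv[1:]))
E
python3 mv.py 0.507 0.023 0.2 -19.65
```

```text
t 0.3 pos [0.1675 0.6278 0.2052] yaw 75.05797112511 f [-0.0352  0.5787 -0.6528] w 0.09368959850046339 q [-1.3758  0.6287  0.0385  1.5177 -0.027   0.9963 -0.02  ]
d [   5.5 -496.8  483.9] a [1.653  0.0005 0.0005]
```

Request:
{"op": "play_rows", "data": {
  "steps": [
    {"dx": 0,"dy": -28,"dz": 27,"ax": 0.1},
    {"dx": 0,"dy": -57,"dz": 55,"ax": 0.2},
    {"dx": 0,"dy": -85,"dz": 83,"ax": 0.3},
    {"dx": 0,"dy": -113,"dz": 110,"ax": 0.4},
    {"dx": 0,"dy": -142,"dz": 138,"ax": 0.5},
    {"dx": 0,"dy": -170,"dz": 166,"ax": 0.6},
    {"dx": 0,"dy": -199,"dz": 193,"ax": 0.7},
    {"dx": 0,"dy": -227,"dz": 221,"ax": 0.8}
  ],
  "fingers": 94,
  "grip_force": 15
}}

```text
schema error: expected keys dx, dy, dz, ax, ay, az
```

```bash
python3 mv.py 0.507 0.023 0.2 -19.65
```

```text
t 0.3 pos [0.1675 0.6278 0.2052] yaw 75.05797112511 f [-0.0352  0.5787 -0.6528] w 0.09368959850046339 q [-1.3758  0.6287  0.0385  1.5177 -0.027   0.9963 -0.02  ]
d [   5.5 -496.8  483.9] a [1.653  0.0005 0.0005]
```

Request:
{"op": "play_rows", "data": {
  "steps": [
    {"dx": 0,"dy": -28,"dz": 27,"ax": 0.1,"ay": 0,"az": 0},
    {"dx": 0,"dy": -57,"dz": 55,"ax": 0.2,"ay": 0,"az": 0},
    {"dx": 0,"dy": -85,"dz": 83,"ax": 0.3,"ay": 0,"az": 0},
    {"dx": 0,"dy": -113,"dz": 110,"ax": 0.4,"ay": 0,"az": 0},
    {"dx": 0,"dy": -142,"dz": 138,"ax": 0.5,"ay": 0,"az": 0},
    {"dx": 0,"dy": -170,"dz": 166,"ax": 0.6,"ay": 0,"az": 0},
    {"dx": 0,"dy": -199,"dz": 193,"ax": 0.7,"ay": 0,"az": 0},
    {"dx": 0,"dy": -227,"dz": 221,"ax": 0.8,"ay": 0,"az": 0}
  ],
  "fingers": 94,
  "grip_force": 15
}}

```text
clock: 0.97
ee_pos: [0.323, 0.35, 0.2057]
eef_rot: [[0.0, 0.875, 0.484], [0.0, 0.484, -0.875], [-1.0, 0.0, -0.0]]
contact_force: [0.8, -0.3, -0.4]
width: 0.094
```

```bash
python3 mv.py 0.507 0.023 0.2 -19.65
```

```text
t 0.97 pos [0.323  0.35   0.2057] yaw 28.952939164143668 f [ 0.7807 -0.3364 -0.3956] w 0.09400672076730868 q [-1.0858  0.3933  0.2767  1.992  -0.1506  0.7751 -0.2161]
d [  5.6   2.7 375.2] a [ 0.8483 -0.0005 -0.0001]
```

Request:
{"op": "play_rows", "data": {
  "steps": [
    {"dx": 0,"dy": 0,"dz": 41,"ax": 0.106,"ay": 0,"az": 0},
    {"dx": 0,"dy": 0,"dz": 82,"ax": 0.212,"ay": 0,"az": 0},
    {"dx": 0,"dy": 1,"dz": 123,"ax": 0.318,"ay": 0,"az": 0},
    {"dx": 0,"dy": 1,"dz": 164,"ax": 0.424,"ay": 0,"az": 0},
    {"dx": 0,"dy": 2,"dz": 205,"ax": 0.53,"ay": 0,"az": 0},
    {"dx": 0,"dy": 2,"dz": 246,"ax": 0.636,"ay": 0,"az": 0},
    {"dx": 0,"dy": 3,"dz": 287,"ax": 0.742,"ay": 0,"az": 0},
    {"dx": 0,"dy": 3,"dz": 328,"ax": 0.848,"ay": 0,"az": 0}
  ]
}}

```text
clock: 1.63
ee_pos: [0.4862, 0.0653, 0.2058]
eef_rot: [[0.001, 0.942, -0.336], [0.001, -0.336, -0.942], [-1.0, 0.0, -0.001]]
contact_force: [1.3, 0.7, 0.5]
width: 0.0941
```

```bash
python3 mv.py 0.507 0.023 0.2 -19.65; python3 - <<'E'
from h import *
from cell import grab_frame
f=grab_frame("wrist");cv2.imwrite("pics/w1.png",f["pixels"][:,:,::-1])
E=f["extrinsics"];print(-E[:3,:3].T@E[:3,3])
E
```

```text
t 1.63 pos [0.4862 0.0653 0.2058] yaw -19.63930923873617 f [1.2905 0.7094 0.4517] w 0.09410224743065689 q [-0.566   0.4462  0.5343  1.9618 -0.3083  0.8125 -0.2031]
d [ 5.8 33.8 32.9] a [ 0.0002 -0.0008 -0.0005]
[0.5098 0.1306 0.3856]
```

View pics/w1.png

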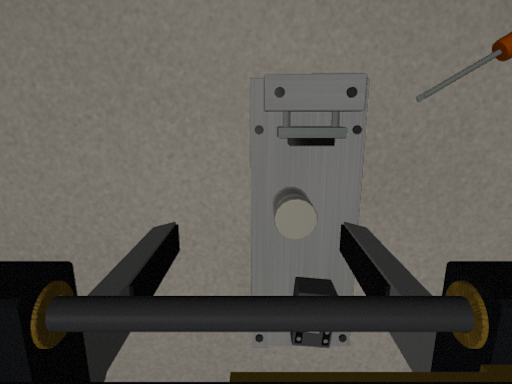

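```bash
python3 - <<'E'
from h import *
from cell import grab_frame
f=grab_frame("wrist")
crop(f,240,60,380,200,4.2,"pics/w2.png")
crop(f,240,180,380,350,3.5,"pics/w3.png")
im=f["pixels"];g=cv2.cvtColor(im,cv2.COLOR_RGB2GRAY)
print("hole")
H=[]
for q in [(259,129),(357,129),(259,338),(343,338)]:
    w=g[q[1]-7:q[1]+8,q[0]-7:q[0]+8].astype(float);k=np.clip(np.median(w)*.75-w,0,None)
    yy,xx=np.mgrid[-7:8,-7:8];c=(q[0]+(k*xx).sum()/k.sum(),q[1]+(k*yy).sum()/k.sum());p=onz(f,c,.01);H.append(p[:2]);print(c,p)
H=np.array(H);
d=H[0]-H[2];print(np.degrees(np.arctan2(d[1],d[0])));d=H[1]-H[3];print(np.degrees(np.arctan2(d[1],d[0])));print("mean",H.mean(0))
print("jar",onz(f,(296,218.5),.07),"plate",onz(f,(278,128),.045),onz(f,(347,128),.045),"pad",onz(f,(289,145),.045),onz(f,(334,145),.045))
E
```

```text
hole
(np.float64(252.5079365079365), np.float64(123.25685425685425)) [0.5065 0.113  0.01  ]
(np.float64(350.56928838951313), np.float64(122.66292134831461)) [0.6102 0.0749 0.01  ]
(np.float64(255.76156156156156), np.float64(332.45195195195197)) [ 0.4142 -0.1421  0.01  ]
(np.float64(340.0563025210084), np.float64(331.7596638655462)) [ 0.5193 -0.1811  0.01  ]
70.10991781925324
70.44741978610281
mean [ 0.5126 -0.0338]
jar [0.5156 0.0105 0.07  ] plate [0.53   0.1003 0.045 ] [0.5963 0.0754 0.045 ] pad [0.5349 0.08   0.045 ] [0.5787 0.0636 0.045 ]
```

View pics/w2.png

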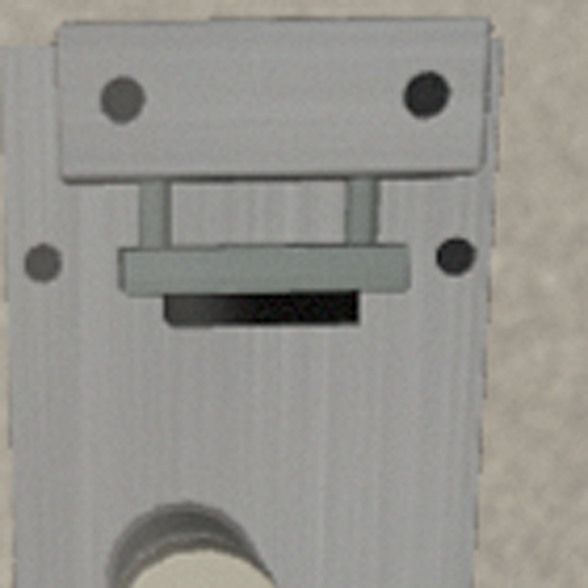

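View pics/w3.png

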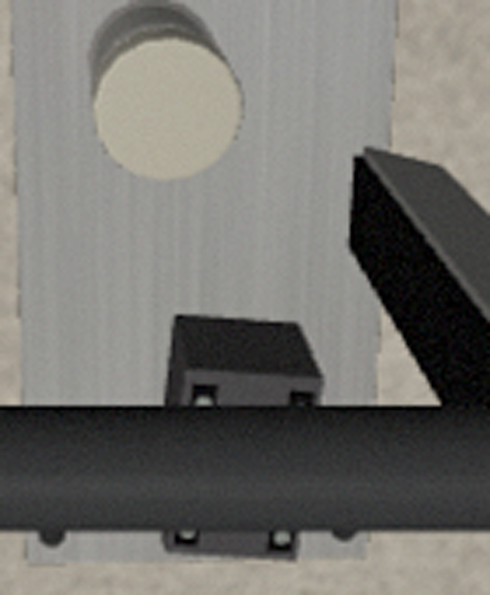

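```bash
python3 mv.py 0.507 0.023 0.2 -19.65; python3 - <<'E'
from h import *
from cell import grab_frame
f=grab_frame("wrist")
E=f["extrinsics"];print(-E[:3,:3].T@E[:3,3])
im=f["pixels"];g=cv2.cvtColor(im,cv2.COLOR_RGB2GRAY)
H=[]
for q in [(250,123),(348,121),(255,332),(339,332)]:
    w=g[q[1]-5:q[1]+6,q[0]-5:q[0]+6].astype(float)
    if q[1]>300: w[:4]=np.median(w)
    k=np.clip(np.median(w)*.75-w,0,None)
    yy,xx=np.mgrid[-5:6,-5:6];c=(q[0]+(k*xx).sum()/k.sum(),q[1]+(k*yy).sum()/k.sum());p=onz(f,c,.01);H.append(p[:2]);print(np.array(c),p)
H=np.array(H)
d=H[0]-H[2];print(np.degrees(np.arctan2(d[1],d[0])));d=H[1]-H[3];print(np.degrees(np.arctan2(d[1],d[0])));print("mean",H.mean(0),"x-span",np.linalg.norm(H[0]-H[1]))
q=lambda x,y:((x+.5)/4.2-.5+240,(y+.5)/4.2-.5+60)
hs=im.astype(int);m=(((hs[:,:,0]-hs[:,:,2])>8)&(g>115)).astype(np.uint8);m[:,:265]=0;m[:,320:]=0;m[:180]=0;m[240:]=0
cs,_=cv2.findContours(m,0,1)
if cs:
    c=max(cs,key=cv2.contourArea);(cx,cy),r=cv2.minEnclosingCircle(c);print("lid",cx,cy,r,onz(f,(cx,cy),.07),onz(f,(cx-r,cy),.07),onz(f,(cx+r,cy),.07))
print("jar",onz(f,(288,211.1),.07))
for n,z,pts in [("plate",.045,[(118,248),(408,243)]),("pad",.045,[(165,325),(358,323)]),("house",.052,[(60,22),(488,18),(490,172),(62,182)])]:
    print(n,np.array([onz(f,q(*p),z) for p in pts]))
E
```

```text
t 1.73 pos [0.4887 0.0597 0.2063] yaw -20.10435172095609 f [0.5089 0.715  0.5976] w 0.09377920593150736 q [-0.5615  0.4475  0.5403  1.9599 -0.3061  0.8108 -0.2033]
d [ 6.5 29.8 28.1] a [-0.0079  0.0022 -0.0055]
[0.5122 0.1256 0.3859]
[252.8132 124.5503] [0.5032 0.1157 0.01  ]
[350.6219 123.306 ] [0.6071 0.0792 0.01  ]
[254.519  332.3671] [ 0.4116 -0.1375  0.01  ]
[339.1628 332.6047] [ 0.5168 -0.1769  0.01  ]
70.10611076245883
70.58641093274406
mean [ 0.5097 -0.0299] x-span 0.11009453843142669
lid 290.4503173828125 214.10247802734375 20.63719940185547 [0.5096 0.0211 0.07  ] [0.49   0.0284 0.07  ] [0.5292 0.0139 0.07  ]
jar [0.5083 0.025  0.07  ]
plate [[0.5203 0.1169 0.045 ]
 [0.5866 0.0939 0.045 ]]
pad [[0.5249 0.0957 0.045 ]
 [0.5696 0.0798 0.045 ]]
house [[0.5247 0.1689 0.052 ]
 [0.6167 0.1362 0.052 ]
 [0.6078 0.1035 0.052 ]
 [0.5129 0.1358 0.052 ]]
```

```bash
python3 mv.py 0.508 0.0235 0.03 -19.65
```

```text
t 1.78 pos [0.4867 0.0635 0.2057] yaw -19.737692574892353 f [-0.2939  0.811   0.0222] w 0.09392171072758085 q [-0.5649  0.4468  0.5361  1.9617 -0.3068  0.8117 -0.2031]
d [175.8  33.3  30.3] a [-0.0015  0.0009 -0.0018]
```

Request:
{"op": "play_rows", "data": {
  "steps": [
    {"dx": 0,"dy": 20,"dz": 18,"ax": 0,"ay": 0,"az": 0},
    {"dx": 10,"dy": 34,"dz": 32,"ax": 0,"ay": 0,"az": 0},
    {"dx": 45,"dy": 34,"dz": 32,"ax": 0,"ay": 0,"az": 0},
    {"dx": 80,"dy": 34,"dz": 32,"ax": 0,"ay": 0,"az": 0},
    {"dx": 105,"dy": 34,"dz": 32,"ax": 0,"ay": 0,"az": 0},
    {"dx": 105,"dy": 34,"dz": 32,"ax": 0,"ay": 0,"az": 0},
    {"dx": 105,"dy": 34,"dz": 32,"ax": 0,"ay": 0,"az": 0},
    {"dx": 105,"dy": 34,"dz": 32,"ax": 0,"ay": 0,"az": 0}
  ]
}}

```text
clock: 2.45
ee_pos: [0.5075, 0.0263, 0.1016]
eef_rot: [[0.002, 0.944, -0.33], [0.001, -0.33, -0.944], [-1.0, 0.001, -0.001]]
contact_force: [0.5, 1.0, 0.4]
width: 0.0939
```

```bash
python3 mv.py 0.508 0.0235 0.03 -19.65;  python3 - <<'E'
from h import *
from cell import grab_frame
f=grab_frame("wrist");cv2.imwrite("pics/w4.png",f["pixels"][:,:,::-1])
E
```

```text
t 2.45 pos [0.5075 0.0263 0.1016] yaw -19.27594061115008 f [0.5017 1.0378 0.3676] w 0.0939345144341205 q [-0.3842  0.62    0.4159  2.0182 -0.4378  0.5881 -0.0045]
d [71.6  1.3  2.6] a [ 0.0065 -0.001  -0.0012]
```

View pics/w4.png

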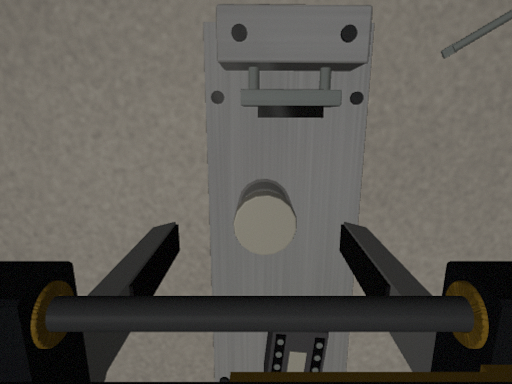

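```bash
python3 - <<'E'
from h import *
from cell import grab_frame,status
f=grab_frame("wrist")
print("jar",onz(f,(265,224),.07),"pad",onz(f,(257.5,118),.045),onz(f,(323.5,117),.045),"holes",onz(f,(217,97),.01),onz(f,(356,98),.01))
print("plate",onz(f,(241,90),.045),onz(f,(341,90),.045))
print(status.observe()["ee_pos"])
E
```

```text
jar [0.5111 0.0216 0.07  ] pad [0.5295 0.0895 0.045 ] [0.5737 0.0748 0.045 ] holes [0.5042 0.1153 0.01  ] [0.6087 0.0779 0.01  ]
plate [0.525  0.1111 0.045 ] [0.5903 0.0882 0.045 ]
[0.508  0.0261 0.1022]
```

Request:
{"op": "play_rows", "data": {
  "steps": [
    {"dx": 10,"dy": 1,"dz": 2,"ax": 0,"ay": 0,"az": 0},
    {"dx": 25,"dy": 2,"dz": 4,"ax": 0,"ay": 0,"az": 0},
    {"dx": 40,"dy": 2,"dz": 4,"ax": 0,"ay": 0,"az": 0},
    {"dx": 55,"dy": 2,"dz": 4,"ax": 0,"ay": 0,"az": 0},
    {"dx": 70,"dy": 2,"dz": 4,"ax": 0,"ay": 0,"az": 0},
    {"dx": 76,"dy": 2,"dz": 4,"ax": 0,"ay": 0,"az": 0},
    {"dx": 76,"dy": 2,"dz": 4,"ax": 0,"ay": 0,"az": 0},
    {"dx": 76,"dy": 2,"dz": 4,"ax": 0,"ay": 0,"az": 0}
  ]
}}

```text
clock: 3.22
ee_pos: [0.5076, 0.0209, 0.0247]
eef_rot: [[0.0, 0.943, -0.332], [0.0, -0.332, -0.943], [-1.0, 0.0, -0.0]]
contact_force: [0.5, -0.8, 0.2]
width: 0.0943
```

Request:
{"op": "play_rows", "data": {
  "steps": [
    {"dx": 0,"dy": 0,"dz": 0,"ax": 0,"ay": 0,"az": 0},
    {"dx": 0,"dy": 0,"dz": 0,"ax": 0,"ay": 0,"az": 0},
    {"dx": 0,"dy": 0,"dz": 0,"ax": 0,"ay": 0,"az": 0},
    {"dx": 0,"dy": 0,"dz": 0,"ax": 0,"ay": 0,"az": 0},
    {"dx": 0,"dy": 0,"dz": 0,"ax": 0,"ay": 0,"az": 0},
    {"dx": 0,"dy": 0,"dz": 0,"ax": 0,"ay": 0,"az": 0},
    {"dx": 0,"dy": 0,"dz": 0,"ax": 0,"ay": 0,"az": 0},
    {"dx": 0,"dy": 0,"dz": 0,"ax": 0,"ay": 0,"az": 0}
  ],
  "fingers": 30,
  "grip_force": 15
}}

```text
clock: 3.88
ee_pos: [0.5077, 0.0209, 0.0246]
eef_rot: [[0.001, 0.943, -0.332], [-0.0, -0.332, -0.943], [-1.0, 0.001, -0.0]]
contact_force: [1.1, -0.5, 0.3]
width: 0.0443
```

```bash
python3 mv.py 0.666 -0.034 0.12 -19.65;  python3 - <<'E'
from h import *
from cell import grab_frame
f=grab_frame("wrist");cv2.imwrite("pics/w5.png",f["pixels"][:,:,::-1])
E
```

```text
t 3.88 pos [0.5077 0.0209 0.0246] yaw -19.371542342599092 f [ 1.1343 -0.5044  0.2856] w 0.04427021449306746 q [-0.294   0.7452  0.2996  2.0565 -0.5229  0.4118  0.077 ]
d [-95.3 167.6  -0.7] a [ 0.0049 -0.0001 -0.0008]
```

View pics/w5.png

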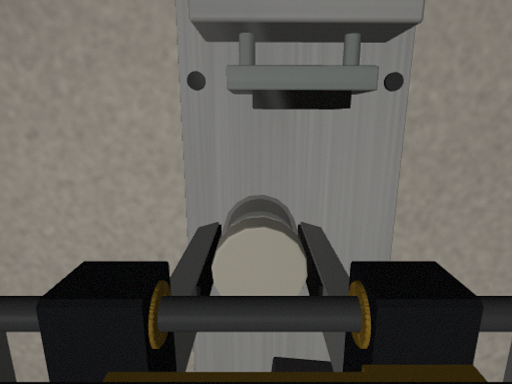

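Request:
{"op": "play_rows", "data": {
  "steps": [
    {"dx": -20,"dy": 0,"dz": 0,"ax": 0,"ay": 0,"az": 0},
    {"dx": -50,"dy": 10,"dz": 0,"ax": 0,"ay": 0,"az": 0},
    {"dx": -60,"dy": 35,"dz": 0,"ax": 0,"ay": 0,"az": 0},
    {"dx": -60,"dy": 70,"dz": 0,"ax": 0,"ay": 0,"az": 0},
    {"dx": -60,"dy": 105,"dz": 0,"ax": 0,"ay": 0,"az": 0},
    {"dx": -60,"dy": 140,"dz": 0,"ax": 0,"ay": 0,"az": 0},
    {"dx": -60,"dy": 162,"dz": 0,"ax": 0,"ay": 0,"az": 0},
    {"dx": -55,"dy": 168,"dz": 0,"ax": 0,"ay": 0,"az": 0}
  ]
}}

```text
clock: 4.6
ee_pos: [0.6699, -0.0371, 0.08]
eef_rot: [[0.005, 0.943, -0.333], [-0.002, -0.333, -0.943], [-1.0, 0.005, 0.0]]
contact_force: [-0.3, -0.6, -0.7]
width: 0.0436
```

Request:
{"op": "play_rows", "data": {
  "steps": [
    {"dx": 15,"dy": 0,"dz": 0,"ax": 0,"ay": 0,"az": 0},
    {"dx": 30,"dy": 0,"dz": 0,"ax": 0,"ay": 0,"az": 0},
    {"dx": 45,"dy": 0,"dz": 0,"ax": 0,"ay": 0,"az": 0},
    {"dx": 53,"dy": 0,"dz": 0,"ax": 0,"ay": 0,"az": 0},
    {"dx": 58,"dy": 0,"dz": 0,"ax": 0,"ay": 0,"az": 0},
    {"dx": 61,"dy": 0,"dz": 0,"ax": 0,"ay": 0,"az": 0},
    {"dx": 62,"dy": 0,"dz": 0,"ax": 0,"ay": 0,"az": 0},
    {"dx": 62,"dy": 0,"dz": 0,"ax": 0,"ay": 0,"az": 0}
  ]
}}

```text
clock: 5.27
ee_pos: [0.666, -0.0346, 0.0178]
eef_rot: [[0.0, 0.943, -0.332], [0.0, -0.332, -0.943], [-1.0, 0.0, -0.0]]
contact_force: [-0.4, -0.0, -0.6]
width: 0.0437
```

```bash
python3 mv.py 0.666 -0.034 0.0146 -19.65;  python3 - <<'E'
from h import *
from cell import grab_frame
f=grab_frame("scene");crop(f,200,125,335,230,5.5,"pics/s6.png")
f=grab_frame("wrist");cv2.imwrite("pics/w6.png",f["pixels"][:,:,::-1])
E
```

```text
t 5.27 pos [ 0.666  -0.0346  0.0178] yaw -19.366209773822717 f [-0.4398 -0.0442 -0.5799] w 0.04374217710365405 q [-0.2014  0.9131  0.3761  1.6051 -0.4609  0.7122  0.0569]
d [ 3.2 -0.2 -0.6] a [ 0.005  -0.0001 -0.0004]
```

View pics/s6.png

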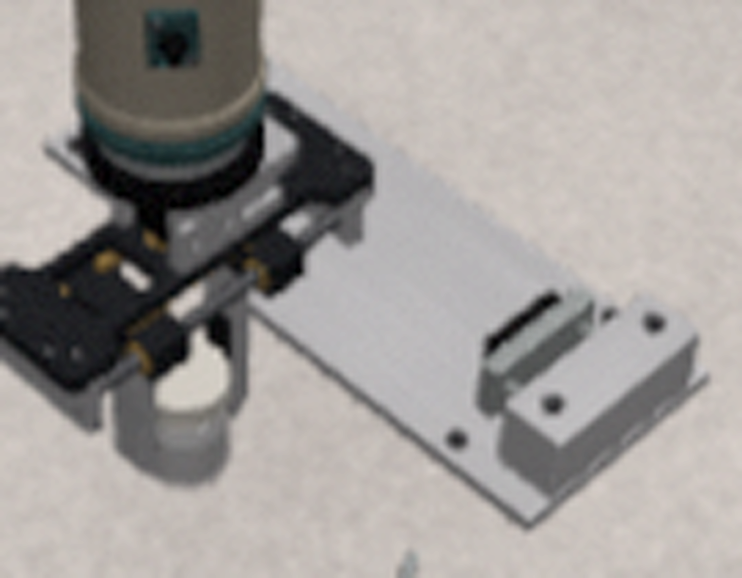

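View pics/w6.png

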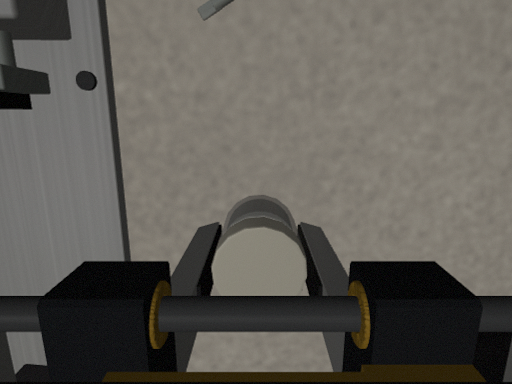

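Request:
{"op": "play_rows", "data": {
  "steps": [
    {"dx": 1,"dy": 0,"dz": 0,"ax": 0,"ay": 0,"az": 0},
    {"dx": 2,"dy": 0,"dz": 0,"ax": 0,"ay": 0,"az": 0},
    {"dx": 2.5,"dy": 0,"dz": 0,"ax": 0,"ay": 0,"az": 0},
    {"dx": 3,"dy": 0,"dz": 0,"ax": 0,"ay": 0,"az": 0},
    {"dx": 3.5,"dy": 0,"dz": 0,"ax": 0,"ay": 0,"az": 0},
    {"dx": 3.5,"dy": 0,"dz": 0,"ax": 0,"ay": 0,"az": 0},
    {"dx": 3.5,"dy": 0,"dz": 0,"ax": 0,"ay": 0,"az": 0},
    {"dx": 3.5,"dy": 0,"dz": 0,"ax": 0,"ay": 0,"az": 0}
  ]
}}

```text
clock: 6.03
ee_pos: [0.6658, -0.0347, 0.0146]
eef_rot: [[0.0, 0.943, -0.332], [0.0, -0.332, -0.943], [-1.0, 0.0, -0.0]]
contact_force: [-2.3, 1.1, 5.9]
width: 0.0435
```

Request:
{"op": "play_rows", "data": {
  "steps": [
    {"dx": 0,"dy": 0,"dz": 0,"ax": 0,"ay": 0,"az": 0},
    {"dx": 0,"dy": 0,"dz": 0,"ax": 0,"ay": 0,"az": 0},
    {"dx": 0,"dy": 0,"dz": 0,"ax": 0,"ay": 0,"az": 0},
    {"dx": 0,"dy": 0,"dz": 0,"ax": 0,"ay": 0,"az": 0},
    {"dx": 0,"dy": 0,"dz": 0,"ax": 0,"ay": 0,"az": 0},
    {"dx": 0,"dy": 0,"dz": 0,"ax": 0,"ay": 0,"az": 0},
    {"dx": 0,"dy": 0,"dz": 0,"ax": 0,"ay": 0,"az": 0},
    {"dx": 0,"dy": 0,"dz": 0,"ax": 0,"ay": 0,"az": 0}
  ],
  "fingers": 80
}}

```text
clock: 6.7
ee_pos: [0.6658, -0.0347, 0.0139]
eef_rot: [[-0.0, 0.943, -0.332], [-0.0, -0.332, -0.943], [-1.0, -0.0, 0.0]]
contact_force: [0.1, -0.4, 1.0]
width: 0.0799
```

Request:
{"op": "play_rows", "data": {
  "steps": [
    {"dx": -5,"dy": 0,"dz": 0,"ax": 0,"ay": 0,"az": 0},
    {"dx": -20,"dy": 0,"dz": 0,"ax": 0,"ay": 0,"az": 0},
    {"dx": -40,"dy": 0,"dz": 0,"ax": 0,"ay": 0,"az": 0},
    {"dx": -65,"dy": 0,"dz": 0,"ax": 0,"ay": 0,"az": 0},
    {"dx": -95,"dy": 0,"dz": 0,"ax": 0,"ay": 0,"az": 0},
    {"dx": -125,"dy": 0,"dz": 0,"ax": 0,"ay": 0,"az": 0},
    {"dx": -140,"dy": 0,"dz": 0,"ax": 0,"ay": 0,"az": 0},
    {"dx": -140,"dy": 0,"dz": 0,"ax": 0,"ay": 0,"az": 0}
  ],
  "fingers": 80
}}

```text
clock: 7.37
ee_pos: [0.6689, -0.0355, 0.1599]
eef_rot: [[0.009, 0.943, -0.332], [-0.001, -0.332, -0.943], [-1.0, 0.009, -0.002]]
contact_force: [0.2, -0.9, -0.1]
width: 0.0798
```

```bash
python3 mv.py 0.49 -0.1085 0.155 -25.2;  python3 - <<'E'
from h import *
from cell import grab_frame
f=grab_frame("scene");crop(f,200,125,335,230,5.5,"pics/s7.png")
f=grab_frame("wrist");cv2.imwrite("pics/w7.png",f["pixels"][:,:,::-1])
E
```

```text
t 7.37 pos [ 0.6689 -0.0355  0.1599] yaw -19.377840222498538 f [ 0.2332 -0.9046 -0.1279] w 0.07981180013757896 q [-0.2476  0.7431  0.4644  1.5223 -0.3801  0.9573 -0.0092]
d [   3.3 -144.6  128.2] a [ 0.1016 -0.0029 -0.0087]
```

View pics/s7.png

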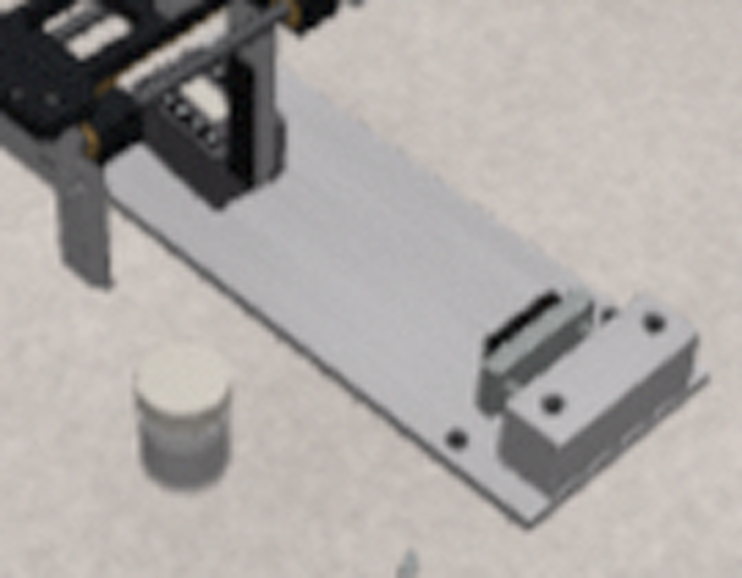

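View pics/w7.png

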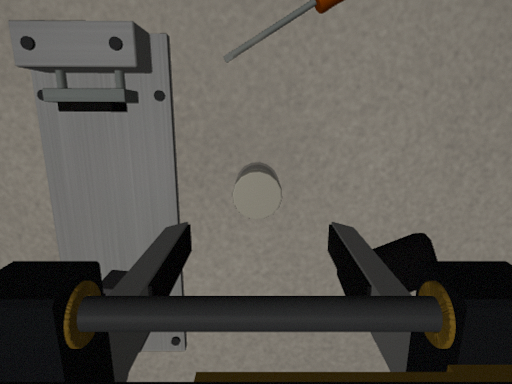

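Request:
{"op": "play_rows", "data": {
  "steps": [
    {"dx": 0,"dy": -24,"dz": 21,"ax": 0.02,"ay": 0,"az": 0},
    {"dx": 0,"dy": -48,"dz": 43,"ax": 0.04,"ay": 0,"az": 0},
    {"dx": 0,"dy": -72,"dz": 64,"ax": 0.06,"ay": 0,"az": 0},
    {"dx": 0,"dy": -96,"dz": 85,"ax": 0.08,"ay": 0,"az": 0},
    {"dx": 0,"dy": -120,"dz": 106,"ax": 0.1,"ay": 0,"az": 0},
    {"dx": 0,"dy": -143,"dz": 128,"ax": 0.1,"ay": 0,"az": 0},
    {"dx": 0,"dy": -143,"dz": 128,"ax": 0.1,"ay": 0,"az": 0},
    {"dx": 0,"dy": -143,"dz": 128,"ax": 0.1,"ay": 0,"az": 0}
  ]
}}

```text
clock: 8.13
ee_pos: [0.4864, -0.1084, 0.1534]
eef_rot: [[-0.002, 0.904, -0.426], [0.001, -0.426, -0.904], [-1.0, -0.003, 0.0]]
contact_force: [1.0, 0.6, -0.2]
width: 0.0798
```

```bash
python3 mv.py 0.49 -0.1085 0.155 -25.2;  python3 - <<'E'
from h import *
from cell import grab_frame
f=grab_frame("wrist");cv2.imwrite("pics/w8.png",f["pixels"][:,:,::-1])
import pickle;pickle.dump(f,open("w8.pkl","wb"))
E
```

```text
t 8.13 pos [ 0.4864 -0.1084  0.1534] yaw -25.244652939021748 f [ 0.9623  0.5889 -0.1511] w 0.07982434577804326 q [-0.1719  0.5345  0.492   1.9966 -0.3813  0.7033  0.1171]
d [-1.6  3.3 -1.5] a [-0.0008  0.0004  0.0025]
```

View pics/w8.png

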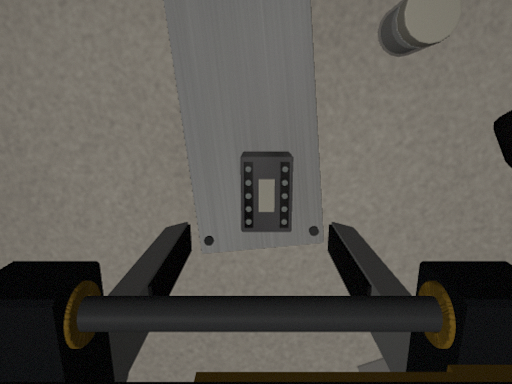

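```bash
python3 - <<'E'
from h import *
import pickle
f=pickle.load(open("w8.pkl","rb"))
crop(f,225,140,330,250,5,"pics/w9.png")
g=cv2.cvtColor(f["pixels"],cv2.COLOR_RGB2GRAY)
m=(g>120).astype(np.uint8);m[:,:255]=0;m[:,280:]=0;m[:170]=0;m[222:]=0
cs,_=cv2.findContours(m,0,1);c=max(cs,key=cv2.contourArea);r=cv2.minAreaRect(c);print(r)
print(onz(f,r[0],.05)); b=cv2.boxPoints(r);print(np.array([onz(f,q,.05) for q in b]))
for q in [(209,240),(314,231)]: print("hole",onz(f,q,.01))
E
```

```text
((266.0, 195.0), (30.0, 14.0), 90.0)
[ 0.4918 -0.1117  0.05  ]
[[ 0.492  -0.0967  0.05  ]
 [ 0.5032 -0.1019  0.05  ]
 [ 0.4916 -0.127   0.05  ]
 [ 0.4802 -0.1216  0.05  ]]
hole [ 0.4132 -0.1397  0.01  ]
hole [ 0.5173 -0.1776  0.01  ]
```

View pics/w9.png

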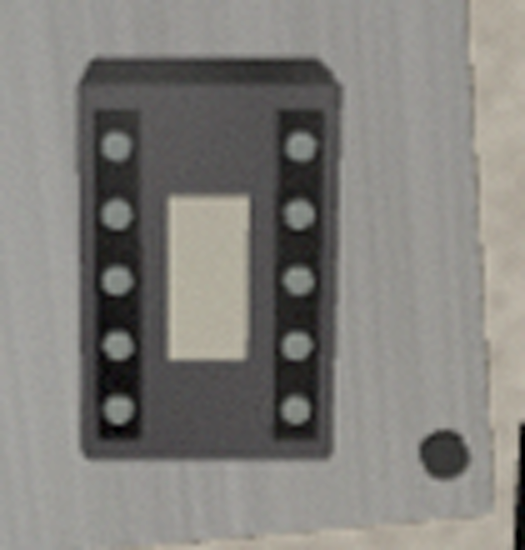

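```bash
python3 - <<'E'
from h import *
import pickle
f=pickle.load(open("w8.pkl","rb"))
c=np.array([onz(f,((x+.5)/5-.5+225,(y+.5)/5-.5+140),.05)[:2] for x,y in [(80,85),(341,85),(330,459),(84,459)]])
print(c,c.mean(0),[np.linalg.norm(c[i]-c[(i+1)%4]) for i in range(4)])
ang=lambda d:np.degrees(np.arctan2(d[1],d[0]))
print(ang(c[0]-c[3]),ang(c[1]-c[2]),ang(c[1]-c[0])+90,ang(c[2]-c[3])+90)
E
python3 mv.py 0.4905 -0.1105 0.017 -25.1
```

```text
[[ 0.4864 -0.0712]
 [ 0.5273 -0.0905]
 [ 0.4977 -0.1525]
 [ 0.4568 -0.1333]] [ 0.4921 -0.1118] [np.float64(0.04527395696753436), np.float64(0.06873903938554113), np.float64(0.04517140465705949), np.float64(0.0687652597909572)]
64.57665389385994 64.49109315728067 64.76917528805922 64.80296798592764
t 8.18 pos [ 0.4882 -0.1078  0.1535] yaw -25.12805355644039 f [ 0.8897 -0.1297 -0.0347] w 0.08005216319251537 q [-0.1728  0.5355  0.491   1.9939 -0.3816  0.7032  0.117 ]
d [136.5   3.4   1.5] a [-0.0005 -0.0001  0.001 ]
```

Request:
{"op": "play_rows", "data": {
  "steps": [
    {"dx": 20,"dy": 4,"dz": 3,"ax": 0.003,"ay": 0,"az": 0},
    {"dx": 50,"dy": 4,"dz": 3,"ax": 0.003,"ay": 0,"az": 0},
    {"dx": 80,"dy": 4,"dz": 3,"ax": 0.003,"ay": 0,"az": 0},
    {"dx": 105,"dy": 4,"dz": 3,"ax": 0.003,"ay": 0,"az": 0},
    {"dx": 123,"dy": 4,"dz": 3,"ax": 0.003,"ay": 0,"az": 0},
    {"dx": 132,"dy": 4,"dz": 3,"ax": 0.003,"ay": 0,"az": 0},
    {"dx": 135,"dy": 4,"dz": 3,"ax": 0.003,"ay": 0,"az": 0},
    {"dx": 135,"dy": 4,"dz": 3,"ax": 0.003,"ay": 0,"az": 0}
  ]
}}

```text
clock: 8.85
ee_pos: [0.4912, -0.1121, 0.0183]
eef_rot: [[-0.001, 0.905, -0.426], [0.0, -0.426, -0.905], [-1.0, -0.001, 0.0]]
contact_force: [-0.5, -1.0, 0.3]
width: 0.0802
```

```bash
python3 mv.py 0.4905 -0.1105 0.017 -25.3
```

```text
t 8.85 pos [ 0.4912 -0.1121  0.0183] yaw -25.230849967780696 f [-0.49   -1.0114  0.2753] w 0.08020277693985631 q [-0.0259  0.7541  0.2951  2.0685 -0.5452  0.3944  0.2624]
d [ 1.3 -1.3 -1.1] a [0.0012 0.     0.0008]
```

Close on the module.

Request:
{"op": "play_rows", "data": {
  "steps": [
    {"dx": 1,"dy": 0,"dz": 0,"ax": 0,"ay": 0,"az": 0},
    {"dx": 1,"dy": 0,"dz": 0,"ax": 0,"ay": 0,"az": 0},
    {"dx": 1,"dy": 0,"dz": 0,"ax": 0,"ay": 0,"az": 0},
    {"dx": 1,"dy": 0,"dz": 0,"ax": 0,"ay": 0,"az": 0},
    {"dx": 1,"dy": 0,"dz": 0,"ax": 0,"ay": 0,"az": 0},
    {"dx": 1,"dy": 0,"dz": 0,"ax": 0,"ay": 0,"az": 0},
    {"dx": 1,"dy": 0,"dz": 0,"ax": 0,"ay": 0,"az": 0},
    {"dx": 1,"dy": 0,"dz": 0,"ax": 0,"ay": 0,"az": 0}
  ],
  "fingers": 30,
  "grip_force": 40
}}

```text
clock: 9.52
ee_pos: [0.4911, -0.1124, 0.0184]
eef_rot: [[0.001, 0.904, -0.427], [0.0, -0.427, -0.904], [-1.0, 0.001, -0.0]]
contact_force: [-0.4, 1.0, 5.8]
width: 0.0455
```

```bash
python3 mv.py 0.5305 0.033 0.0173 -19.65; python3 - <<'E'
from h import *
from cell import grab_frame
f=grab_frame("wrist");cv2.imwrite("pics/w10.png",f["pixels"][:,:,::-1])
E
```

```text
t 9.52 pos [ 0.4911 -0.1124  0.0184] yaw -25.26605172315408 f [-0.3756  0.955   5.8232] w 0.0454834158805418 q [-0.0246  0.7533  0.294   2.0699 -0.5463  0.392   0.2636]
d [   1.2  -26.5 -148.3] a [-0.098  -0.0004 -0.0007]
```

View pics/w10.png

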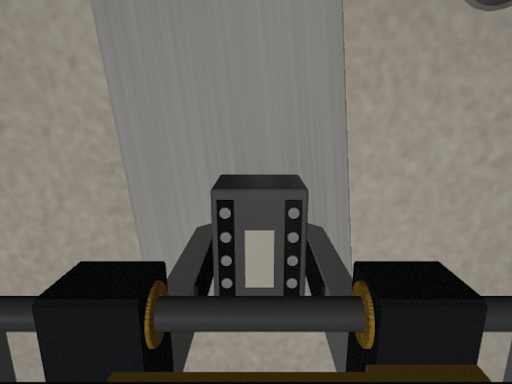

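Request:
{"op": "play_rows", "data": {
  "steps": [
    {"dx": -1,"dy": -2,"dz": -12,"ax": -0.016,"ay": 0,"az": 0},
    {"dx": -1,"dy": -5,"dz": -32,"ax": -0.033,"ay": 0,"az": 0},
    {"dx": -1,"dy": -9,"dz": -55,"ax": -0.05,"ay": 0,"az": 0},
    {"dx": -1,"dy": -13,"dz": -78,"ax": -0.066,"ay": 0,"az": 0},
    {"dx": -1,"dy": -17,"dz": -101,"ax": -0.082,"ay": 0,"az": 0},
    {"dx": -1,"dy": -21,"dz": -122,"ax": -0.098,"ay": 0,"az": 0},
    {"dx": -1,"dy": -23,"dz": -136,"ax": -0.098,"ay": 0,"az": 0},
    {"dx": -1,"dy": -24,"dz": -140,"ax": -0.098,"ay": 0,"az": 0}
  ]
}}

```text
clock: 10.23
ee_pos: [0.5293, 0.0275, 0.0185]
eef_rot: [[-0.0, 0.943, -0.332], [0.001, -0.332, -0.943], [-1.0, -0.0, -0.001]]
contact_force: [0.0, 0.2, -1.6]
width: 0.0453
```

```bash
python3 mv.py 0.534 0.0395 0.0173 -19.65; python3 - <<'E'
from h import *
from cell import grab_frame
f=grab_frame("wrist");cv2.imwrite("pics/w11.png",f["pixels"][:,:,::-1])
f=grab_frame("wrist");crop(f,130,20,350,300,2.1,"pics/w11b.png");import pickle;pickle.dump(f,open("w11.pkl","wb"))
E
```

```text
t 10.23 pos [0.5293 0.0275 0.0185] yaw -19.41737400001687 f [ 0.0292  0.1605 -1.615 ] w 0.04529934358203133 q [-0.3193  0.7784  0.3322  1.9993 -0.5543  0.4526  0.0906]
d [  1.2   0.5 -12.8] a [ 0.0041 -0.0011  0.0005]
```

View pics/w11.png

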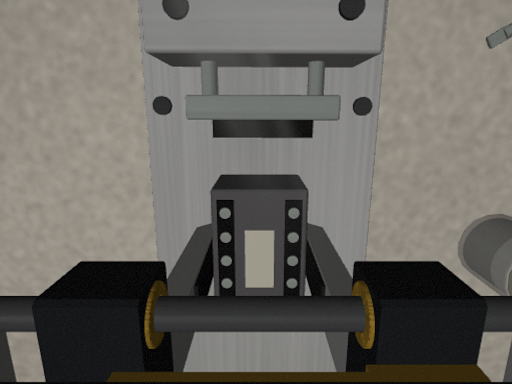

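View pics/w11b.png

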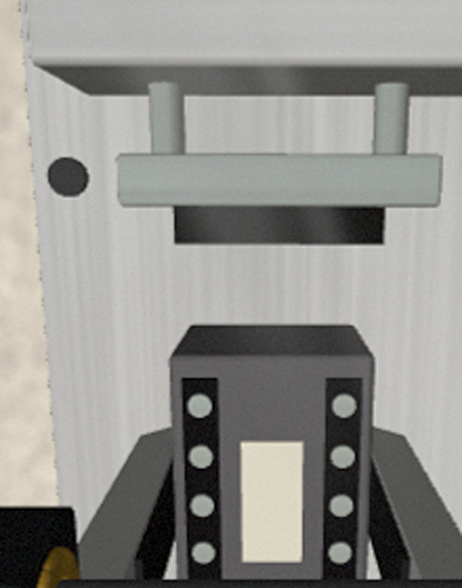

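```bash
python3 - <<'E'
from h import *
import pickle
f=pickle.load(open("w11.pkl","rb"))
P=lambda x,y,z:onz(f,((x+.5)/2.1-.5+130,(y+.5)/2.1-.5+20),z)
u=np.array([np.cos(np.radians(70.35)),np.sin(np.radians(70.35))]);v=np.array([u[1],-u[0]])
for n,a in dict(pad=[P(174,242,.045),P(384,243,.045)],padplate=[P(118,155,.045),P(441,155,.045)],mod=[P(170,354,.05),P(374,355,.05)]).items():
    a=np.array(a)[:,:2];c=a.mean(0);d=a[1]-a[0];print(n,a.ravel(),"w",np.linalg.norm(d),"ang",np.degrees(np.arctan2(d[1],d[0])),"along",c@u,"across",c@v)
E
```

```text
pad [0.5291 0.0906 0.5726 0.075 ] w 0.0462480122515792 ang -19.720101306943 along 0.2632238180021116 across 0.4909277872941914
padplate [0.5245 0.1117 0.5896 0.0887] w 0.0690473722061726 ang -19.455320202704815 along 0.2816557361970769 across 0.49091871128016196
mod [0.5201 0.0682 0.5626 0.0529] w 0.04520956021259037 ang -19.733554665607247 along 0.23906647361769562 across 0.4894723868085129
```

Request:
{"op": "play_rows", "data": {
  "steps": [
    {"dx": 0,"dy": 0.5,"dz": -3,"ax": 0,"ay": 0,"az": 0},
    {"dx": 0,"dy": 1,"dz": -6,"ax": 0,"ay": 0,"az": 0},
    {"dx": 0,"dy": 1.5,"dz": -9,"ax": 0,"ay": 0,"az": 0},
    {"dx": 0,"dy": 1.5,"dz": -12,"ax": 0,"ay": 0,"az": 0},
    {"dx": 0,"dy": 1.5,"dz": -15,"ax": 0,"ay": 0,"az": 0},
    {"dx": 0,"dy": 1.5,"dz": -18,"ax": 0,"ay": 0,"az": 0},
    {"dx": 0,"dy": 1.5,"dz": -20,"ax": 0,"ay": 0,"az": 0},
    {"dx": 0,"dy": 1.5,"dz": -20,"ax": 0,"ay": 0,"az": 0}
  ]
}}

```text
clock: 11.0
ee_pos: [0.5372, 0.0435, 0.0189]
eef_rot: [[0.0, 0.942, -0.336], [0.0, -0.336, -0.942], [-1.0, -0.0, -0.0]]
contact_force: [-0.5, 0.4, -2.3]
width: 0.0456
```

Request:
{"op": "play_rows", "data": {
  "steps": [
    {"dx": 0,"dy": 0,"dz": -1,"ax": 0,"ay": 0,"az": 0},
    {"dx": 0,"dy": 0,"dz": -2,"ax": 0,"ay": 0,"az": 0},
    {"dx": 0,"dy": 0,"dz": -3,"ax": 0,"ay": 0,"az": 0},
    {"dx": 0,"dy": 0,"dz": -4,"ax": 0,"ay": 0,"az": 0},
    {"dx": 0,"dy": 0,"dz": -5,"ax": 0,"ay": 0,"az": 0},
    {"dx": 0,"dy": 0,"dz": -5,"ax": 0,"ay": 0,"az": 0},
    {"dx": 0,"dy": 0,"dz": -5,"ax": 0,"ay": 0,"az": 0},
    {"dx": 0,"dy": 0,"dz": -5,"ax": 0,"ay": 0,"az": 0}
  ]
}}

```text
clock: 11.67
ee_pos: [0.5387, 0.0474, 0.019]
eef_rot: [[-0.0, 0.942, -0.336], [-0.0, -0.336, -0.942], [-1.0, -0.0, 0.0]]
contact_force: [1.4, -0.6, -1.9]
width: 0.0461
```

```bash
python3 mv.py 0.534 0.0395 0.0183 -19.65; python3 - <<'E'
from h import *
from cell import grab_frame,status
f=grab_frame("wrist");crop(f,130,20,350,300,2.1,"pics/w12.png");import pickle;pickle.dump(f,open("w12.pkl","wb"))
F=[]
F=[np.array(status.observe()["contact_force"])]
print(F)
E
```

```text
t 11.67 pos [0.5387 0.0474 0.019 ] yaw -19.66026521048954 f [ 1.4352 -0.5812 -1.9383] w 0.04607867445206282 q [-0.3638  0.7888  0.349   1.97   -0.5563  0.4773  0.0487]
d [ 0.7 -1.7  9. ] a [-0.0002  0.      0.    ]
[array([ 0.1955, -0.4965, -1.6306])]
```

View pics/w12.png

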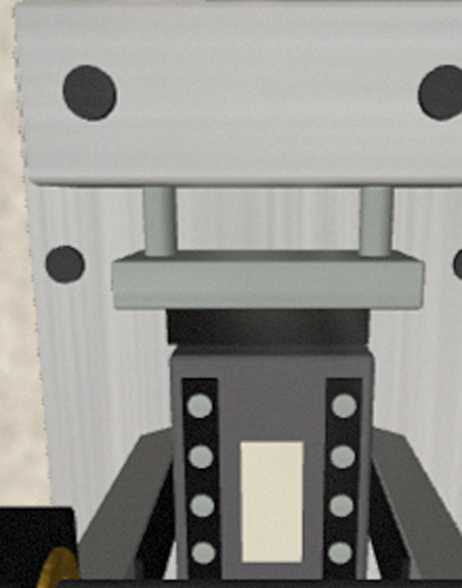

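```bash
python3 - <<'E'
from h import *
import pickle
f=pickle.load(open("w12.pkl","rb"))
P=lambda x,y,z:onz(f,((x+.5)/2.1-.5+130,(y+.5)/2.1-.5+20),z)
u=np.array([np.cos(np.radians(70.35)),np.sin(np.radians(70.35))]);v=np.array([u[1],-u[0]])
for n,a in dict(pad=[P(167,344,.045),P(368,344,.045)],padplate=[P(113,259,.045),P(424,262,.045)],mod=[P(170,354,.05),P(374,355,.05)]).items():
    a=np.array(a)[:,:2];c=a.mean(0);d=a[1]-a[0];print(n,a.ravel(),"w",np.linalg.norm(d),"ang",np.degrees(np.arctan2(d[1],d[0])),"along",c@u,"across",c@v)
E
```

```text
pad [0.529  0.0903 0.5723 0.0748] w 0.04599259514464294 ang -19.659674047520824 along 0.26289979573537997 across 0.49081972795039636
padplate [0.5248 0.1122 0.5897 0.0884] w 0.0690948286687794 ang -20.206912629944224 along 0.28184606613953794 across 0.49109211969621147
mod [0.5299 0.0887 0.5725 0.0732] w 0.045332689074227814 ang -19.94771929424301 along 0.26157098624948727 across 0.4918517173598877
```

Request:
{"op": "play_rows", "data": {
  "steps": [
    {"dx": 0.2,"dy": -0.8,"dz": 0,"ax": 0,"ay": 0,"az": 0},
    {"dx": 0.5,"dy": -0.8,"dz": -0.5,"ax": 0,"ay": 0,"az": 0},
    {"dx": 0.5,"dy": -0.8,"dz": -1,"ax": 0,"ay": 0,"az": 0},
    {"dx": 0.5,"dy": -0.8,"dz": -2,"ax": 0,"ay": 0,"az": 0},
    {"dx": 0.5,"dy": -0.8,"dz": -3,"ax": 0,"ay": 0,"az": 0},
    {"dx": 0.5,"dy": -0.8,"dz": -4,"ax": 0,"ay": 0,"az": 0},
    {"dx": 0.5,"dy": -0.8,"dz": -4,"ax": 0,"ay": 0,"az": 0},
    {"dx": 0.5,"dy": -0.8,"dz": -4,"ax": 0,"ay": 0,"az": 0}
  ]
}}

```text
clock: 12.38
ee_pos: [0.5387, 0.0498, 0.0185]
eef_rot: [[-0.001, 0.941, -0.337], [-0.002, -0.337, -0.941], [-1.0, -0.0, 0.002]]
contact_force: [-1.7, -4.3, 1.2]
width: 0.0456
```

Request:
{"op": "play_rows", "data": {
  "steps": [
    {"dx": 0,"dy": 0,"dz": -1,"ax": 0,"ay": 0,"az": 0},
    {"dx": 0,"dy": 0,"dz": -2,"ax": 0,"ay": 0,"az": 0},
    {"dx": 0,"dy": 0,"dz": -3,"ax": 0,"ay": 0,"az": 0},
    {"dx": 0,"dy": 0,"dz": -4,"ax": 0,"ay": 0,"az": 0},
    {"dx": 0,"dy": 0,"dz": -5,"ax": 0,"ay": 0,"az": 0},
    {"dx": 0,"dy": 0,"dz": -6,"ax": 0,"ay": 0,"az": 0},
    {"dx": 0,"dy": 0,"dz": -6,"ax": 0,"ay": 0,"az": 0},
    {"dx": 0,"dy": 0,"dz": -6,"ax": 0,"ay": 0,"az": 0}
  ]
}}

```text
clock: 13.05
ee_pos: [0.5401, 0.0538, 0.0186]
eef_rot: [[-0.002, 0.941, -0.338], [-0.004, -0.338, -0.941], [-1.0, -0.0, 0.004]]
contact_force: [-3.3, -7.8, 1.8]
width: 0.0459
```

```bash
python3 mv.py 0.534 0.0395 0.0183 -19.65; python3 - <<'E'
from h import *
from cell import grab_frame,status
f=grab_frame("wrist");crop(f,130,20,350,300,2.1,"pics/w13.png");import pickle;pickle.dump(f,open("w13.pkl","wb"))
E
```

```text
t 13.05 pos [0.5401 0.0538 0.0186] yaw -19.76478972425055 f [-3.2942 -7.7536  1.7832] w 0.04587572860778551 q [-0.3819  0.7932  0.357   1.9627 -0.5559  0.4846  0.0322]
d [ 0.3 -0.9 15.5] a [-0.002   0.0039  0.0005]
```

View pics/w13.png

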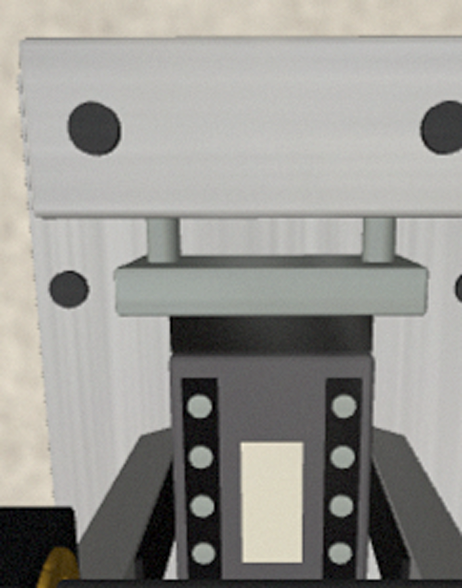

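Request:
{"op": "play_rows", "data": {
  "steps": [
    {"dx": 0,"dy": 0,"dz": -1,"ax": 0,"ay": 0,"az": 0},
    {"dx": 0,"dy": 0,"dz": -2,"ax": 0,"ay": 0,"az": 0},
    {"dx": 0,"dy": 0,"dz": -3,"ax": 0,"ay": 0,"az": 0},
    {"dx": 0,"dy": 0,"dz": -3,"ax": 0,"ay": 0,"az": 0},
    {"dx": 0,"dy": 0,"dz": -3,"ax": 0,"ay": 0,"az": 0},
    {"dx": 0,"dy": 0,"dz": -3,"ax": 0,"ay": 0,"az": 0},
    {"dx": 0,"dy": 0,"dz": -3,"ax": 0,"ay": 0,"az": 0},
    {"dx": 0,"dy": 0,"dz": -3,"ax": 0,"ay": 0,"az": 0}
  ]
}}

```text
clock: 13.77
ee_pos: [0.5408, 0.0558, 0.0186]
eef_rot: [[-0.002, 0.941, -0.339], [-0.004, -0.339, -0.941], [-1.0, -0.001, 0.005]]
contact_force: [-4.2, -9.6, 3.6]
width: 0.0462
```

Request:
{"op": "play_rows", "data": {
  "steps": [
    {"dx": 0,"dy": 0,"dz": 0,"ax": 0,"ay": 0,"az": 0},
    {"dx": 0,"dy": 0,"dz": 0,"ax": 0,"ay": 0,"az": 0},
    {"dx": 0,"dy": 0,"dz": 0,"ax": 0,"ay": 0,"az": 0},
    {"dx": 0,"dy": 0,"dz": 0,"ax": 0,"ay": 0,"az": 0},
    {"dx": 0,"dy": 0,"dz": 0,"ax": 0,"ay": 0,"az": 0},
    {"dx": 0,"dy": 0,"dz": 0,"ax": 0,"ay": 0,"az": 0},
    {"dx": 0,"dy": 0,"dz": 0,"ax": 0,"ay": 0,"az": 0},
    {"dx": 0,"dy": 0,"dz": 0,"ax": 0,"ay": 0,"az": 0}
  ]
}}

```text
clock: 14.43
ee_pos: [0.5407, 0.0558, 0.0186]
eef_rot: [[-0.002, 0.941, -0.339], [-0.004, -0.339, -0.941], [-1.0, -0.001, 0.005]]
contact_force: [-4.7, -8.9, 4.2]
width: 0.0455
```

```bash
python3 mv.py 0.534 0.0395 0.0183 -19.65; python3 - <<'E'
from h import *
from cell import grab_frame,status
f=grab_frame("wrist");crop(f,130,20,350,300,2.1,"pics/w14.png");import pickle;pickle.dump(f,open("w14.pkl","wb"))
f=grab_frame("scene");crop(f,200,125,335,230,5.5,"pics/s14.png")
E
```

```text
t 14.43 pos [0.5407 0.0558 0.0186] yaw -19.791320646920138 f [-4.6574 -8.8873  4.173 ] w 0.045541246993417286 q [-0.3871  0.7945  0.3595  1.9598 -0.5556  0.4876  0.0273]
d [ 0.4 -0.8 17.6] a [-0.0025  0.0049  0.0007]
```

View pics/w14.png

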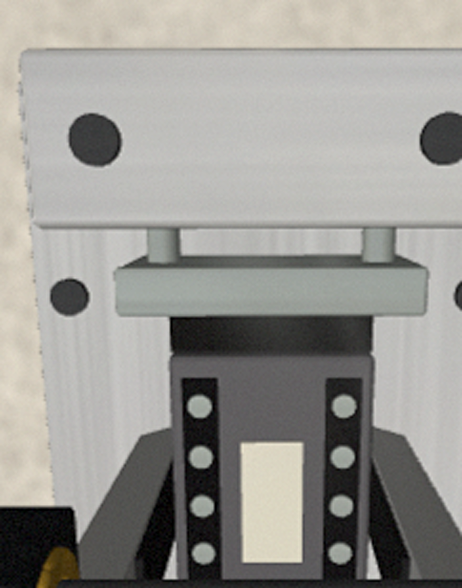

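View pics/s14.png

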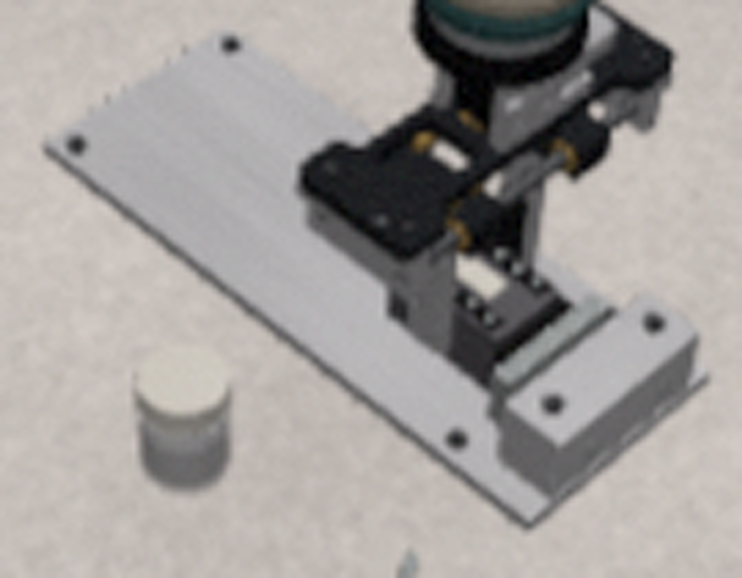

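```bash
python3 - <<'E'
from cell import arm
print(arm.job_done())
E
```

```text
the job is handed in; nothing more can be done
None
```

I set the jar on the desk, pressed the module against the pad and handed the job in while still holding it there. No verdict came back, so everything below is from my own last checks.

- **Jar:** I lifted it out of the jig and put it down at about (0.666, -0.035), roughly 85 mm clear of the plate edge. I let go of it there, and in the last scene picture it still stands upright.
- **Push:** the measured wrist force along the pressing direction was 9.9 N. By my estimate the stop is pushed back about 7.3 mm, which would mean about 9.5 N from the spring.
- **Module position:** it is flat, with the tool tilted about 0.005 rad. It is square to the pad within about 0.5° and centred within about 1 mm, and it stays gripped with the force set to 40 N.
- **Upward force:** there was also about 4 N of upward reaction at the wrist from light pressure on the jig plate. Friction from that could make the true force on the pad up to about 1.5 N lower than measured, which is still within 6–14 N.
- **Camera wobble:** one early wrist-camera reading was about 5 mm off while the arm was still settling. I measured again before grasping anything.
- **Other objects:** I never went near the screwdriver, mouse, tray or terminal strip, but I did not measure their positions again at the end.

The clock read about 14.5 s of the 54 s allowed.

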